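# Fit the green pocket wheel on the berry counter

## Task

The berry counter on the inspection bench has lost its wheel. Pick up the green pocket wheel by its hub, turn it so that the flat in its bore matches the flat of the counter's upright drive shaft (white stripe over white stripe), lower it until it sits fully home on the blue drive plate, and let go. Leave the orange wheel where it lies.

Things in the scene. Friction and masses are not known exactly. Their poses are not given: they have to be found in the camera images.
- green_wheel: The wheel to fit, flat on the bench: green disc 120 mm wide, 8 thick, six rim pockets; square 50 x 50 mm hub up to 48 mm, to be gripped across two faces, fingertips above the disc. D bore right through: 35 mm round, flat 5 mm from the axis. White stripe on the flat's side. 0.17 kg. Origin: bore axis, underside; z up; x along the stripe towards the flat, square to a hub face.
- orange_wheel: The wheel for another fruit, to be left alone: like the green one in size and shape (disc 120 mm wide, hub 50 x 50 mm up to 48 mm), but orange, with eight smaller pockets. Which of the two lies left or right varies. Origin: bore axis, underside; z up; x along its white stripe.
- drive_shaft: Brass D-shaped shaft, 30 mm round, flat 3 mm from axis, rising 40 mm (lower 24 straight, then tapered to half) from a blue 140 mm drive plate. Braked, fixed. White stripe on the plate on the flat's side. Origin: shaft axis at the plate's top face, where a seated wheel's underside rests; z up; x along the stripe. Fits in one rotation only, x over x (play 2 mm, 10 degrees).
- counter: The berry counter that carries the shaft and drive plate: a heavy white box 170 x 170 mm, 55 mm high, with a metal top, fixed to the bench; the plate's top face is 61 mm above the bench. Origin: centre of its underside; x points away from its small screen and buttons. Its yaw is not the shaft's yaw.

How it is judged:
At the end, for the whole second after the job is handed in: The green wheel sits home on the drive shaft: its underside within 6 mm of the drive plate, its axis within 10 mm of the shaft's, its stripe within 25 degrees of the shaft's stripe (the D fit itself is closer), level within 6 degrees and at rest; the orange wheel is within 30 mm of where it started (z of green_wheel in the frame of drive_shaft between -0.006 and 0.006 m and horizontal distance between green_wheel and drive_shaft below 0.01 m and angle between the x axis of green_wheel and the x axis of drive_shaft, either way round below 0.45 rad and angle between green_wheel's own z axis and vertical below 0.1 rad and linear speed of green_wheel below 0.03 m/s and distance of orange_wheel from where it was at the start of the episode below 0.03 m); the robot touches nothing.
It fails at once if the orange wheel is moved 30 mm or more (distance of orange_wheel from where it was at the start of the episode above 0.03 m).
It also fails if it takes over 42 s, if anything falls off the work surface, if the arm or the gripper's body presses on something with over 40 N, if the wrist force passes 120 N, or if a joint passes its speed limit or range.

## Robot

A 6-joint arm with a two-finger parallel gripper is mounted at the origin on the work surface. World frame = base frame: x ahead of the robot, y to its left, z up, the work surface at z = 0. Lengths are in m, angles in rad, forces in N, time in s.
With the tool pointing down it reaches from about 0.35 to 0.85 m from the base axis. Payload 8.1 kg.
Tool frame: the origin (TCP) lies on the centre line of the jaws, within the pads' length; the fingertips stand 22 mm ahead of it and the grasp point (between the pads) lies 3 mm ahead of it; z points along the fingers, y is the line along which they close (so a half turn about z gives the same grasp; the last joint's range is limited). The gripper opens to 93 mm and grips with 3 to 60 N. Pads are 15 mm wide; open, the fingers measure 128 mm over their backs; the gripper's body (75 mm by 188 mm) begins 65 mm behind the grasp point.
Start: joints at [1.157, 0.13, 1.488, -0, 1.523, -0.085], TCP at [0.194, 0.568, 0.212] pointing down, gripper open.
Joint ranges: [-2.96, 2.96], [-0.89, 2.26], [0.02, 2.5], [-1.34, 4.48], [0, 2.73], [-2.66, 2.66]. Speed limits (rad/s): [2.39, 2.39, 2.79, 3.14, 3.14, 3.14].

## Interface

Orientations are given as a rotation vector (axis times angle).
In Python, from plant import robot gives the robot as it stands.
- The arm moves only by the tool move_tool, called after "Emit:" as a command line: name --argument value ..., lists and objects as JSON in quotes. Schema: {"type":"object","properties":{"deltas":{"type":"array","items":{"type":"number"},"minItems":5,"maxItems":100},"squeeze":{"type":"number"},"only":{"type":"string"},"quiet":{"type":"boolean"},"lines":{"type":"string"}},"required":["deltas"],"additionalProperties":false}. deltas is one flat list of numbers that holds 1 to 20 rows one after another, with no inner brackets; each row has 5 numbers: the finger opening in m, then dx, dy, dz in m, then a turn about the tool's z in rad; each row shifts and turns the commanded pose from where the row before left it, along the tool's axes as they then stand; what a row does not reach is not made up. A row lasts 1/10 s, in which the tool goes at most 0.05 m and 0.15 rad, less where a joint would pass 70% of its speed; a pose out of reach is approached as far as the arm can. The fingers move at their own pace and stop on an object; squeeze is the grip in N (left out, the last holds). Time passes only in rows, so rows that do not move let the fingers close. The tool returns the time, the measured TCP pose, the force, the opening and the grip force at its end. only (a regular expression) keeps the lines of the reply that match it, lines (a string "A,B") keeps lines A to B, and quiet returns only ok. Input that does not fit is refused with a message, and nothing moves.
- robot.read_state(): the state, without advancing time (a new reading comes with each control period).
- robot.read_camera(name): name is "side" or "top" or "wrist"; returns a dict with "image" (480x640x3 uint8, red, green, blue), "fx", "fy", "cx", "cy" (pixels), "R" (3x3) and "t" (3): a world point X has camera coordinates R X + t. Camera axes: x right, y down, z forward; pixel columns grow to the right and rows downward; lengths in m; the calibration is good to about 2 mm. A picture is of the moment at which its call begins. There is no depth.
- robot.close_job(): hands the job in; it is judged then, once.
The state is a dict: "t": time; "q": joint angles; "dq": joint speeds; "joint_torque": joint torques, N m; "tool_pos": TCP position; "orientation": TCP orientation; "force": force on the tool from outside, world axes, zero at the start; "wrist_torque": the same for the moment, N m; "opening": finger opening in m; "gripper_force": force on a finger pad.
Only numpy, scipy, OpenCV 4.12 (cv2) and the standard library are available. Lean on these libraries where they do the work, as an engineer would, in place of code of your own. Each camera call takes 0.05 s, during which the arm holds its last target. There are 200 camera calls.

## Working session

There is one attempt and no reset: what is moved stays moved. The work goes in short steps, Python scripts to look and compute and a tool call to move; the robot and the scene stay as the last step left them, time stands still between calls to the robot, and variables do not carry over. Pictures are saved under pics/ and viewed, at most 10 in all, crops included, and the job is handed in when it is done.

```bash
ls; mkdir -p pics
```

Run:
```python
from plant import robot
import cv2,pickle
d={}
for n in("top","side"):
    c=robot.read_camera(n);d[n]=c;cv2.imwrite(f"pics/{n}0.png",c["image"][:,:,::-1])
    print(n,c["R"],c["t"],c["fx"],c["cx"],c["cy"])
pickle.dump(d,open("c0.pkl","wb"))
s=robot.read_state();print(s)
```

```text
pics
plant.py
top [[-0.02379772 -0.99951344  0.02016302]
 [-0.99394545  0.02149148 -0.10775228]
 [ 0.10726652 -0.0226052  -0.99397329]] [-0.0033754   0.55263064  0.9900556 ] 482.2478428848627 315.3980677557252 234.50659710646406
side [[-0.96601102 -0.25847636 -0.00356244]
 [-0.17762978  0.6737469  -0.71729546]
 [ 0.1878041  -0.69228252 -0.69676003]] [0.52879268 0.15631638 0.89891212] 553.8670462457821 312.5731917079637 238.09546092198
{'t': 0.1, 'q': array([ 1.15661342e+00,  1.31085299e-01,  1.48916431e+00, -1.66292680e-05,
        1.52303579e+00, -8.53966908e-02]), 'dq': array([-0.000276  , -0.00151291, -0.00272737, -0.00051072,  0.00058314,
       -0.00092528]), 'joint_torque': array([ 9.25627319e-04, -5.61339605e+01, -4.93094516e+01,  7.70291314e-02,
        2.90000334e-02, -9.94115817e-05]), 'tool_pos': array([0.19350283, 0.56737336, 0.21089592]), 'orientation': array([-5.14065843e-01, -3.09883948e+00,  2.58255683e-03]), 'force': array([-0.06082596, -0.54913292, -1.08628104]), 'wrist_torque': array([-0.00731986, -0.00348998,  0.01157553]), 'gripper_force': 0.0, 'opening': 0.09261571482764848}
```

View pics/top0.png

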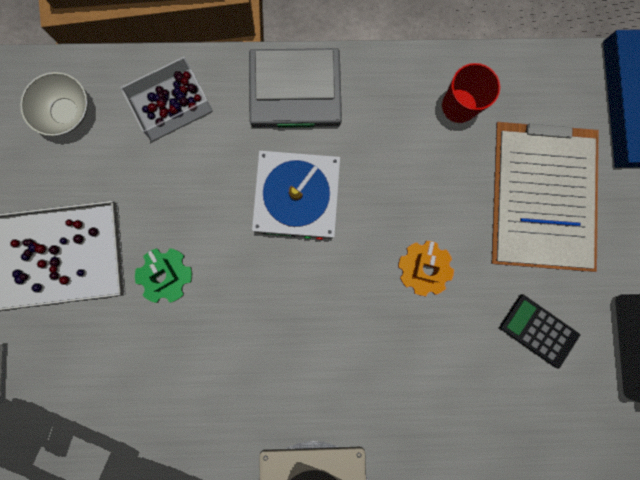

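View pics/side0.png

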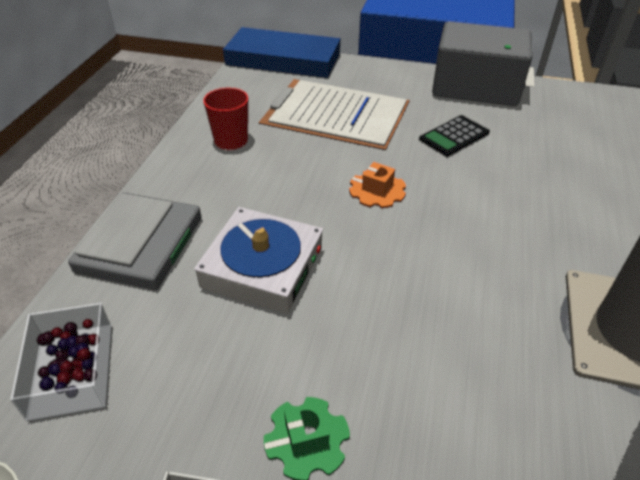

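Create h.py:
```python
import numpy as np,cv2
def ray(c,uv,z):
    uv=np.atleast_2d(uv).astype(float)
    d=np.c_[(uv[:,0]-c["cx"])/c["fx"],(uv[:,1]-c["cy"])/c["fy"],np.ones(len(uv))]@c["R"]
    o=-c["R"].T@c["t"]
    return (o+d*((z-o[2])/d[:,2])[:,None])
def disc(c,lo,hi,z,r0,r1):
    """centre and stripe yaw of the largest blob of a hue, at height z"""
    hsv=cv2.cvtColor(c["image"],cv2.COLOR_RGB2HSV)
    m=cv2.inRange(hsv,lo,hi)
    n,l,st,_=cv2.connectedComponentsWithStats(m)
    k=1+np.argmax(st[1:,4]);m=(l==k).astype(np.uint8)
    cn=max(cv2.findContours(m,0,cv2.CHAIN_APPROX_NONE)[0],key=len)
    hull=cv2.convexHull(cn)
    P=ray(c,hull[:,0],z)[:,:2]
    (x,y),r=cv2.minEnclosingCircle((P*1000).astype(np.float32))
    ctr=np.array([x,y])/1000
    hm=np.zeros_like(m);cv2.drawContours(hm,[cv2.convexHull(cn)],-1,1,-1)
    w=(hm>0)&(hsv[...,1]<70)&(hsv[...,2]>130)
    v,u=np.nonzero(w);Q=ray(c,np.c_[u,v],z)[:,:2]-ctr
    rr=np.hypot(*Q.T);s=Q[(rr>r0)&(rr<r1)].mean(0)
    return ctr,r,np.degrees(np.arctan2(s[1],s[0])),((rr>r0)&(rr<r1)).sum()
G=((50,100,40),(80,255,255));B=((100,120,50),(120,255,255))
```

Run:
```python
import pickle;from h import *
from scipy.spatial.transform import Rotation as R
d=pickle.load(open("c0.pkl","rb"))
for n in d:
    print(n,disc(d[n],*G,.008,.036,.062))
    c={**d[n],"image":d[n]["image"].copy()}
    if n=="top": c["image"][:130]=0;c["image"][:,500:]=0
    else: c["image"][:200]=0
    print(n,disc(c,*B,.061,.025,.072))
print(R.from_rotvec([-.5141,-3.0988,.0026]).as_matrix())
```

```text
top (array([0.47537369, 0.31009061]), 59.83750915527344, np.float64(-1.886370183202212), np.int64(90))
top (array([0.63684631, 0.02288321]), 68.79458618164062, np.float64(-38.14373834271685), np.int64(92))
side (array([0.47441995, 0.30973886]), 60.35122299194336, np.float64(23.32538379975306), np.int64(551))
side (array([0.63517908, 0.02175225]), 68.90386199951172, np.float64(-40.188330466483215), np.int64(98))
[[-9.46426912e-01  3.22917340e-01 -7.00763409e-04]
 [ 3.22918061e-01  9.46425637e-01 -1.56180900e-03]
 [ 1.58885249e-04 -1.70442723e-03 -9.99998535e-01]]
```

Emit:
move_tool --deltas '[0.093,-0.035,-0.0153,0,0,0.093,-0.035,-0.0153,0,0,0.093,-0.035,-0.0153,0,0,0.093,-0.035,-0.0153,0,0,0.093,-0.035,-0.0153,0,0,0.093,-0.035,-0.0153,0,0,0.093,-0.035,-0.0153,0,0,0.093,-0.035,-0.0153,0,0,0.093,-0.035,-0.0153,0,0,0.093,-0.035,-0.0153,0,0,0.093,0,0,0,0.144,0.093,0,0,0,0.144,0.093,0,0,0,0.144,0.093,0,0,0,0.144,0.093,0,0,0,0.144,0.093,0,0,0,0]' --squeeze 40

```text
t: 1.7
tool_pos: [0.4753, 0.3099, 0.2113]
orientation: [-1.576, -2.717, 0.001]
force: [0.0, -0.7, -0.8]
opening: 0.0928
gripper_force: 0.0
```

Run:
```python
from plant import robot
import cv2,pickle
c=robot.read_camera("wrist");pickle.dump((c,robot.read_state()),open("w1.pkl","wb"))
cv2.imwrite("pics/w1.png",c["image"][:,:,::-1])
```

```text
(no output)
```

View pics/w1.png

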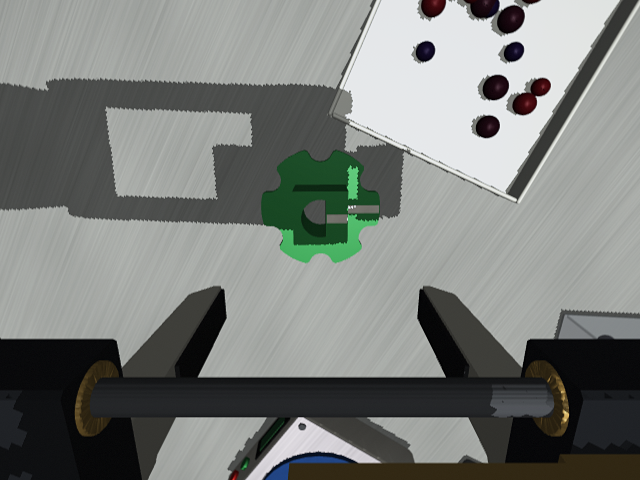

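Run:
```python
import pickle;from h import *
from scipy.spatial.transform import Rotation as R
c,s=pickle.load(open("w1.pkl","rb"))
c2={**c,"image":c["image"].copy()};c2["image"][280:]=0
print(disc(c2,(45,100,30),(80,255,255),.008,.03,.06)[:2])
hsv=cv2.cvtColor(c["image"],cv2.COLOR_RGB2HSV)
def box(u0,u1,v0,v1):
    m=np.zeros(hsv.shape[:2],bool);m[v0:v1,u0:u1]=1
    v,u=np.nonzero(m&(hsv[...,1]<60)&(hsv[...,2]>60));return np.c_[u,v]
A=box(356,372,200,217);H=box(326,347,210,228)
print(len(A),A.mean(0),len(H),H.mean(0), A.min(0),A.max(0),H.min(0),H.max(0))
a=ray(c,A.mean(0),.008)[0];h=ray(c,H.mean(0),.048)[0];print(a,h,np.degrees(np.arctan2(*(a-h)[1::-1])))
for P,z in((A,.008),(H,.048)):
    q=ray(c,P,z)[:,:2];q-=q.mean(0);v=np.linalg.svd(q)[2][0];print(np.degrees(np.arctan2(v[1],v[0])))
Rm=R.from_rotvec(s["orientation"]).as_matrix();print(Rm,s["tool_pos"],np.degrees(np.arctan2(Rm[1,1],Rm[0,1])))
```

```text
(array([0.47395947, 0.30923663]), 59.842124938964844)
128 [363.5 208.5] 180 [336.5 218. ] [356 205] [371 212] [327 214] [346 222]
[0.51181336 0.33113973 0.008     ] [0.48694302 0.31691652 0.048     ] 29.76501282754689
29.14367040275492
29.614908786313347
[[-5.01260629e-01  8.65296032e-01 -7.47694069e-04]
 [ 8.65296353e-01  5.01260502e-01 -3.62739778e-04]
 [ 6.09122139e-05 -8.28804120e-04 -9.99999655e-01]] [0.47532246 0.30992421 0.21139545] 30.083440619749304
```

Emit:
move_tool --deltas '[0.093,0,-0.001,0.04,0,0.093,0,0,0.04,0,0.093,0,0,0.04,0,0.093,0,0,0.03,0,0.093,0,0,0.023,0,0.093,0,0,0,0,0.045,0,0,0,0,0.045,0,0,0,0,0.045,0,0,0,0,0.045,0,0,0,0,0.045,0,0,0,0,0.045,0,0,0,0]' --squeeze 40

```text
t: 2.95
tool_pos: [0.4748, 0.3096, 0.0392]
orientation: [1.573, 2.719, 0.0]
force: [0.2, 0.5, 3.1]
opening: 0.0491
gripper_force: 10.9
```

Emit:
move_tool --deltas '[0.045,0,0,0,0,0.045,0,0,0,0,0.045,0,0,-0.02,0,0.045,0,0,-0.04,0,0.045,0,0,-0.04,0,0.045,0,0,-0.04,0,0.045,0,0,-0.02,0,0.045,-0.041,-0.0005,0,0,0.045,-0.041,-0.0005,0,0,0.045,-0.041,-0.0005,0,0,0.045,-0.041,-0.0005,0,0,0.045,-0.041,-0.0005,0,0,0.045,-0.041,-0.0005,0,0,0.045,-0.041,-0.0005,0,0,0.045,-0.041,-0.0005,0,0,0.045,0,0,0,0]' --squeeze 40

```text
t: 4.55
tool_pos: [0.636, 0.0182, 0.1976]
orientation: [1.579, 2.716, -0.003]
force: [-1.4, 0.6, -2.0]
opening: 0.0485
gripper_force: 40.0
```

Emit:
move_tool --deltas '[0.045,0,0,0,0.12,0.045,0,0,0,0.12,0.045,0,0,0,0.12,0.045,0,0,0,0.12,0.045,0,0,0,0.12,0.045,0,0,0,0.12,0.045,0,0,0,0.12,0.045,0,0,0,0.12,0.045,0,0,0,0.12,0.045,0,0,0,0.12,0.045,0,0,0,0,0.045,0,0,0,0]'

```text
t: 5.75
tool_pos: [0.6344, 0.0236, 0.1983]
orientation: [-2.831, -1.362, 0.001]
force: [-0.6, 1.5, -2.0]
opening: 0.0484
gripper_force: 40.0
```

Run:
```python
from plant import robot
import cv2,pickle
from scipy.spatial.transform import Rotation as R
d={n:robot.read_camera(n) for n in("wrist","side","top")};s=robot.read_state();pickle.dump((d,s),open("w2.pkl","wb"))
cv2.imwrite("pics/w2.png",d["wrist"]["image"][:,:,::-1])
print(s["tool_pos"],R.from_rotvec(s["orientation"]).as_matrix())
```

```text
[0.63464871 0.02341967 0.19865892] [[ 6.25417751e-01  7.80290044e-01 -2.87534137e-04]
 [ 7.80290084e-01 -6.25417767e-01  4.44814682e-05]
 [-1.45120511e-04 -2.52179536e-04 -9.99999958e-01]]
```

View pics/w2.png

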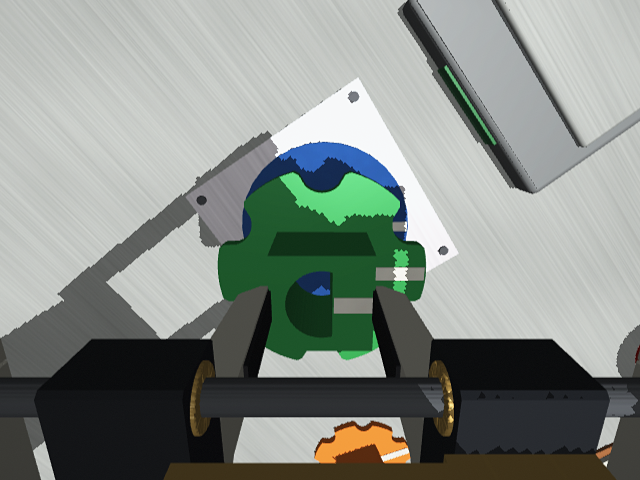

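Run:
```python
import pickle;from h import *
from scipy.optimize import least_squares
d,s=pickle.load(open("w2.pkl","rb"));c=d["wrist"]
hsv=cv2.cvtColor(c["image"],cv2.COLOR_RGB2HSV)
m=cv2.inRange(hsv,(100,120,30),(125,255,255));m[:, :200]=0;m[280:]=0
cn=max(cv2.findContours(m,0,cv2.CHAIN_APPROX_NONE)[0],key=len)[:,0]
P=ray(c,cn,.061)[:,:2]
f=least_squares(lambda p:np.hypot(*(P-p[:2]).T)-.0695,[.636,.022],loss="soft_l1",f_scale=.0007)
r=f.fun;print("plate",f.x,(abs(r)<.001).sum(),len(r))
v,u=np.nonzero((hsv[...,1]<60)&(hsv[...,2]>90));k=(u>393)&(u<404)&(v>221)&(v<232)
a=ray(c,[u[k].mean(),v[k].mean()],.061)[0,:2];print(k.sum(),a,np.degrees(np.arctan2(*(a-f.x)[::-1])))
zu=s["tool_pos"][2]-.039
for n,q,z in((x,y,z) for x,y in(("wrist",(377,422,262,284)),) for z in(zu+.008,)):
    k=(u>=q[0])&(u<q[1])&(v>q[2])&(v<q[3]);a=ray(c,[u[k].mean(),v[k].mean()],z)[0,:2];w=a-s["tool_pos"][:2];print("wheel stripe",k.sum(),a,np.degrees(np.arctan2(w[1],w[0])))
for n in("side","top"): print(n,disc(d[n],(45,100,30),(80,255,255),zu+.008 if n=="top" else zu,.03,.06))
```

```text
plate [0.63317933 0.01921707] 37 401
90 [ 0.68529715 -0.01697049] -34.77385291061184
wheel stripe 630 [ 0.66972193 -0.00389089] -37.9069207762656
side (array([0.64126868, 0.00742442]), 72.8104476928711, np.float64(-16.877093779542292), np.int64(89))
top (array([0.62571399, 0.01518847]), 55.219146728515625, np.float64(-49.36551793487125), np.int64(10))
```

Emit:
move_tool --deltas '[0.045,0,0.0018,0.02,0,0.045,0,0,0.03,0,0.045,0,0,0.01,0,0.045,0,0,0.005,0,0.045,0,0,0.005,0,0.045,0,0,0.004,0,0.045,0,0,0.0,0]'

```text
t: 6.6
tool_pos: [0.6365, 0.0221, 0.1252]
orientation: [2.833, 1.356, 0.001]
force: [-0.8, -0.3, -2.9]
opening: 0.0484
gripper_force: 40.0
```

Emit:
move_tool --deltas '[0.045,0,0,0.004,0,0.045,0,0,0.004,0,0.045,0,0,0.004,0,0.045,0,0,0,0]'

```text
t: 7.0
tool_pos: [0.6356, 0.0221, 0.1119]
orientation: [-2.833, -1.356, 0.002]
force: [-0.3, 0.2, -2.3]
opening: 0.0482
gripper_force: 40.0
```

Emit:
move_tool --deltas '[0.045,0,0,0.004,0,0.045,0,0,0.004,0,0.045,0,0,0.002,0,0.045,0,0,0.002,0,0.045,0,0,0,0]'

```text
t: 7.5
tool_pos: [0.6361, 0.0221, 0.1006]
orientation: [-2.834, -1.356, 0.0]
force: [-0.1, -0.3, -2.1]
opening: 0.0482
gripper_force: 40.0
```

Emit:
move_tool --deltas '[0.045,0,0,0.001,0,0.045,0,0,0.0005,0,0.045,0,0,0,0]'

```text
t: 7.8
tool_pos: [0.6364, 0.0221, 0.1002]
orientation: [2.833, 1.356, 0.001]
force: [-3.8, -0.3, 5.6]
opening: 0.0481
gripper_force: 40.0
```

Emit:
move_tool --deltas '[0.093,0,0,0,0,0.093,0,0,0,0,0.093,0,0,0,0,0.093,0,0,0,0,0.093,0,0,0,0,0.093,0,0,-0.01,0,0.093,0,0,-0.03,0,0.093,0,0,-0.04,0,0.093,0,0,-0.04,0,0.093,0,0,-0.03,0,0.093,0,0,0,0]'

```text
t: 8.9
tool_pos: [0.639, 0.022, 0.2571]
orientation: [2.829, 1.354, 0.015]
force: [0.4, 0.3, 0.7]
opening: 0.093
gripper_force: 0.0
```

Run:
```python
from plant import robot
import cv2,numpy as np
s=robot.read_camera("side")["image"];w=robot.read_camera("wrist")["image"]
a=cv2.resize(s[180:330,160:360],(800,600))
cv2.imwrite("pics/s3.png",a[:,:,::-1]);cv2.imwrite("pics/w3.png",w[:,:,::-1])
```

```text
(no output)
```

View pics/s3.png

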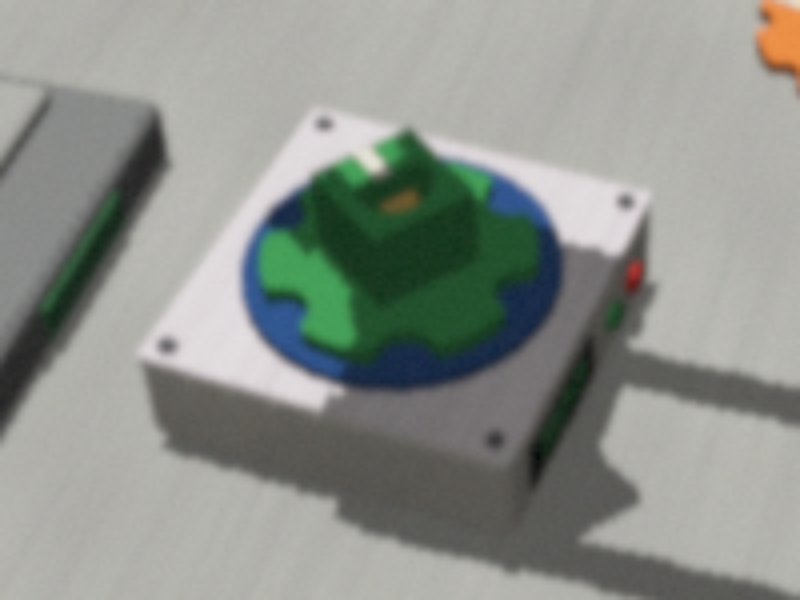

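View pics/w3.png

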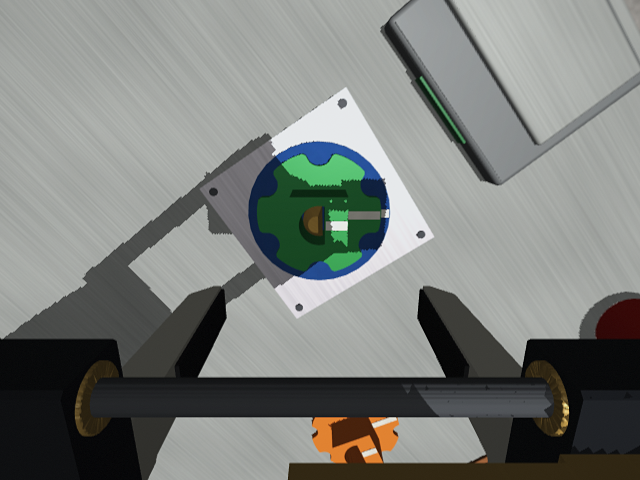

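The side view shows the wheel flat on the blue plate with the shaft visible in its bore. In the wrist view the wheel's stripe (368,215) runs into the plate's stripe (385,213). The gripper is clear and the orange wheel is untouched.

```bash
python3 -c "
from plant import robot
print(robot.close_job())"
```

```text
the job is handed in; nothing more can be done
None
```

The green wheel is seated on the drive plate with its stripe over the shaft's stripe and has been released; the orange wheel was not touched, and the job was handed in at about 9 s (no verdict was returned).

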